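# Move a set candle mould from the leaning rack to the push-out jig

## Robot

A 7-joint arm with a two-finger parallel gripper is mounted at the origin on a cart in front of the work surface, level with it; the furniture and walls round the work are solid. World frame = base frame: x ahead of the robot, y to its left, z up, the work surface at z = 0. Lengths are in m, angles in rad, forces in N, time in s.
With the tool pointing down it reaches from about 0.4 to 0.85 m from the base axis. Payload 6.9 kg.
Tool frame: the origin (TCP) lies at the centre of the arm's flange, where the gripper is bolted on; the fingertips stand r.tips_ahead ahead of it and the grasp point (between the pads) lies 155 mm ahead of it (r.tips_ahead is the distance from the TCP to the fingertips, in m); z points along the fingers, y is the line along which they close (so a half turn about z gives the same grasp; the last joint's range is limited). The gripper opens to 85 mm and grips with 20 to 120 N. Pads are 22 mm wide; open, the fingers measure 114 mm over their backs; the gripper's body (76 mm by 85 mm) begins 54 mm behind the grasp point. The pads swing forward as they close: fully open they stand 13 mm farther back than shut.
Start: joints at [-1.026, 0.507, -0.238, 1.5, 0.126, 1.149, -0.155], TCP at [0.266, 0.566, 0.405] pointing down, gripper open.
Joint ranges: [-3.08, 3.08], [-0.24, 2.05], [-1.43, 1.35], [0, 2.5], [-1.52, 4.66], [0.17, 1.96], [-2.89, 2.89]. Speed limits (rad/s): [2.39, 2.39, 3.14, 3.14, 3.14, 3.14, 3.14].

## Interface

Orientations are given as a unit quaternion [x, y, z, w].
In Python, from bench import status, imaging, r gives the robot as it stands.
- The arm moves only by the shell command python3 -m pendant 'ROWS' [OPENING] [FORCE]. ROWS is JSON, a list that holds one entry, the list of rows, each a list of 6 numbers: the shift along the tool's x, y, z in cm, then the turn, a rotation vector about the tool's x, y, z in rad. In form: [[[dx, dy, dz, ax, ay, az], ...]]. A call has 1 to 5 rows; each row is the pose to reach, as a shift and turn from the pose commanded when the call began, along the tool's axes at that moment; what a row does not reach only later rows make up. A row lasts 1/10 s, in which the tool goes at most 50 mm and 8.59 degrees, less where a joint would pass 70% of its speed; a pose out of reach is approached as far as the arm can. A call with a gripper value outside its range is refused whole. OPENING is the opening, from -1 (shut) to 1 (fully open), so that 0 is half open, set as the call begins (- or left out, the last holds). The fingers move at their own pace and stop on an object; FORCE is the grip in N (left out, the last holds). Time passes only in rows, so rows that repeat a pose let the fingers close. It gives the time, the measured TCP pose, the force, the opening and the grip force at its end, in the units of the state.
- status.state(): the state, without advancing time (a new reading comes with each control period).
- imaging.snapshot(name): name is "scene" or "top" or "wrist"; returns the picture (420x560x3 uint8, blue, green, red); there is no depth.
- imaging.get_calibration(name): a dict with "vertical_fov" (degrees; the focal length in pixels is half the picture's height over the tangent of half this angle, whatever the lens; pixels are square), "cx", "cy" (the principal point, pixels), "world_to_cam" (4x4, takes a point from world to camera coordinates). Camera axes: x right, y down, z forward; pixel columns grow to the right and rows downward; lengths in m; the calibration is good to about 2 mm. A picture is of the moment at which its call begins: read the wrist's pose just before it. get_calibration takes no time and is no camera call; for the wrist camera it gives the pose at the moment of the call.
- r.job_done(): hands the job in; it is judged then, once.
Trained networks look in the newest picture that a camera, given by its name, has taken for a name from the list of things; names that differ only in an ending like _2 or _b are one class to them, and where a whole thing is asked for, a point or a joint stands for the part that bears it (a point fixed in the world has none). Each returns a list of dicts, best first, with "p" (0 to 1); they miss things now and then, are a little off and sometimes report something else, mostly with a low value. They report only what shows in the picture. A call takes as long as a camera call.
- imaging.recognise(camera, query): "rect" ([left, top, width, height] in pixels, round what is visible of it).
- imaging.cut_out(camera, query): "mask" (420x560 bool, what is visible of it) and "rect" ([left, top, width, height] in pixels, round what is visible of it).
- imaging.pinpoint(camera, query): "centre" ([row, column] in pixels: a listed point, or the origin of a listed thing).
The state is a dict: "clock": time; "joint_pos": joint angles; "dq": joint speeds; "tau": joint torques, N m; "tcp_pos": TCP position; "eef_rot": TCP orientation; "ft_force": force on the tool from outside, world axes, zero at the start; "ft_torque": the same for the moment, N m; "opening": finger opening in m; "gripper_force": force on a finger pad.
Only numpy, scipy, OpenCV 4.12 (cv2) and the standard library are available. Lean on these libraries where they do the work, as an engineer would, in place of code of your own. Each camera call takes 0.05 s, during which the arm holds its last target. There are 200 camera calls.

## Task

The candle in the brass mould has set and is ready to be pushed out. Draw the brass mould out of the leaning rack and lay it in the V-trough of the push-out jig, wick end sticking out of the trough's open end, pushed home so that its foot sits flush against the bored stop plate, and let go. Set it down gently without dropping or ramming it, leave the two plain moulds in the rack, and do not disturb the tins, matchbox, wick bundle or push rod.

Things in the scene. Friction and masses are not known exactly. Their poses are not given: they have to be found in the camera images.
- brass_mould: Brass candle mould: straight tube, 26 mm diameter, 180 mm long, 30 mm bead at the mouth (last 6 mm), wax flush in both ends, card wick 8 mm out of the mouth; 0.27 kg. Origin: centre of its foot end; +z along the tube from foot to mouth. Starts in a rack hole, leaning out at 45 deg to the rack's front, its upper 90 mm free above the upper board.
- plain_mould_1: Plain silver aluminium mould of the same shape and size as the brass one; stays in the rack. Origin at its foot, +z along it to its mouth.
- plain_mould_2: Another plain silver aluminium mould, same shape and size; stays in the rack. Origin at its foot, +z along it to its mouth.
- rack: Fixed wooden rack, 290 (y) x 165 x 128 mm high. Origin: centre of underside; -x is its front. Four holes at y = -90, -30, 30, 90 mm, axes along (-0.707, 0, 0.707), up and out to the front, from seats at x = 40, z = 48 mm. Seats 6 mm deep, 29 mm holes in the upper board, whose top is 90 mm from the seat: draw a mould 90 mm along its axis to free it.
- jig: Fixed jig: board 18 mm thick (x -75 to 105, 94 mm wide) with a 90 deg V-trough along x (x -60 to 60 mm, bottom of the V at z = 30, top edges at z = 53 mm, 46 mm apart) ending at an upright grey stop plate (face at x = 60, 78 mm wide, top z = 88 mm, 22 mm bore). Origin: under the trough's centre line, on the table; +x towards the plate. A seated mould sticks out 60 mm at the open -x end.
- stop (a point): Centre of the bore on the front face of the stop plate, 48 mm above the table: where the centre of the mould's foot belongs. Axes as the jig's: +x into the plate, y across the trough, z up.
- push_rod: Steel push rod, 18 mm in diameter with a wooden T-handle 80 mm wide, about 190 mm long, lying on the table beside the jig on its -y side. Origin under its middle, x along the rod away from the handle.
- green_tin: Tin candle with a green label, 70 mm in diameter, 104 mm high with its wick; at the front of the table, to the right. Origin: centre of its underside.
- red_tin: Tin candle with a white and red label, 70 mm in diameter, 97 mm high with its wick; on the table in front of the work. Origin: centre of its underside.
- matchbox: Matchbox 37 x 50 x 15 mm lying on the table. Origin: centre of its underside.
- wicks: Bundle of brown card wick strips, 29 x 122 x 16 mm, lying on the table, long along its y. Origin: centre of its underside.

How it is judged:
On the way:
1. the brass mould has been drawn out of the rack and lies along the trough, foot towards the stop plate (angle between the z axis of brass_mould and the x axis of jig, either way round below 0.12 rad and x of brass_mould in the frame of stop above -0.06 m and distance between brass_mould and stop below 0.06 m), for 0.1 s.
At the end, for the whole second after the job is handed in: The brass mould lies at rest and released in the V-trough, parallel to it within 3 degrees, the centre of its foot within 6 mm of the bore's centre and with less than 4 mm gap to the stop plate; both plain moulds still stand in their rack holes, feet within 10 mm of where they were (x of brass_mould in the frame of stop above -0.004 m and distance between brass_mould and stop below 0.006 m and angle between the z axis of brass_mould and the x axis of jig, either way round below 0.05 rad and linear speed of brass_mould below 0.02 m/s and distance of each of plain_mould_1, plain_mould_2 from where it was at the start of the episode below 0.01 m and angle between each of plain_mould_1, plain_mould_2's own z axis and vertical below 0.9 rad); the robot touches nothing.
It fails at once if the mould is let fall more than about a centimetre (over 0.45 m/s with no finger on it) or rammed into the jig (over 60 N) (contact force between brass_mould and jig above 60 N or (linear speed of brass_mould above 0.45 m/s and contact force between brass_mould and the fingers below 0.05 N)).
It fails at once if a plain mould is pulled up or knocked (its foot moves over 20 mm) (distance of any of plain_mould_1, plain_mould_2 from where it was at the start of the episode above 0.02 m).
It fails at once if a tin is tipped or pushed more than 20 mm (distance of any of green_tin, red_tin from where it was at the start of the episode above 0.02 m or angle between any of green_tin, red_tin's own z axis and vertical above 0.3 rad).
It fails at once if the push rod, matchbox or wick bundle is pushed more than 20 mm (distance of any of push_rod, matchbox, wicks from where it was at the start of the episode above 0.02 m).
It also fails if it takes over 48 s, if anything falls off the work surface, if the arm or the gripper's body presses on something with over 40 N, if the wrist force passes 120 N, or if a joint passes its speed limit or range.

## Working session

There is one attempt and no reset: what is moved stays moved. The work goes in short steps, Python scripts to look and compute and a shell command to move; the robot and the scene stay as the last step left them, time stands still between calls to the robot, and variables do not carry over. Pictures are saved under pics/ and viewed, at most 11 in all, crops included, and the job is handed in when it is done.

```bash
mkdir -p pics; ls; cat > h.py <<'E'
import numpy as np, cv2
from bench import status, imaging, r
from scipy.spatial.transform import Rotation as R
def cam(n):
    c=imaging.get_calibration(n); f=210/np.tan(np.radians(c["vertical_fov"])/2); return f,c["cx"],c["cy"],np.array(c["world_to_cam"])
def proj(n,P):
    f,cx,cy,T=cam(n); p=np.atleast_2d(P)@T[:3,:3].T+T[:3,3]; return np.c_[f*p[:,0]/p[:,2]+cx,f*p[:,1]/p[:,2]+cy]
def ray(n,u,v):
    f,cx,cy,T=cam(n); d=T[:3,:3].T@np.array([(u-cx)/f,(v-cy)/f,1]); return -T[:3,:3].T@T[:3,3],d/np.linalg.norm(d)
def onz(n,u,v,z):
    o,d=ray(n,u,v); return o+d*(z-o[2])/d[2]
E
python3 - <<'E'
from h import *
s=status.state(); print(s["clock"],s["tcp_pos"],s["eef_rot"],s["opening"],r.tips_ahead)
for n in("top","scene"):
    im=imaging.snapshot(n); cv2.imwrite(f"pics/{n}0.png",im)
    o,d=ray(n,280,210); print(n,o,d)
    for q in("brass_mould","plain_mould_1","rack","jig","stop"):
        print(q,[(np.round(x["centre"]),round(x["p"],2)) for x in imaging.pinpoint(n,q)[:3]], [(np.round(x["rect"]),round(x["p"],2)) for x in imaging.recognise(n,q)[:3]] )
E
```

```text
pics
0.0 [0.26609014 0.56531337 0.40385229] [ 2.18123022e-01  9.75920886e-01 -8.63016398e-04 -1.63843603e-04] 0.08503921231708335 0.1734
top [0.42090227 0.01748009 1.46376097] [ 0.06171751 -0.00713045 -0.99806819]
brass_mould [(array([154., 209.]), 0.79)] [(array([195., 152.,  18.,  47.]), 0.92)]
plain_mould_1 [(array([165., 363.]), 0.66), (array([156., 232.]), 0.65), (array([150., 174.]), 0.63)] [(array([152., 148.,  24.,  46.]), 0.8), (array([215., 151.,  17.,  47.]), 0.76)]
rack [(array([169., 200.]), 0.94)] [(array([144., 137., 107.,  60.]), 0.71), (array([310., 136.,  39.,  61.]), 0.28)]
jig [(array([173., 325.]), 0.87)] [(array([306., 138.,  41.,  60.]), 0.91)]
stop [(array([153., 328.]), 0.67)] [(array([305., 139.,  45.,  60.]), 0.9), (array([181., 258.,  26.,  37.]), 0.25)]
scene [ 0.05551258 -0.59586409  0.83964341] [ 0.44010882  0.53910119 -0.71810455]
brass_mould [] [(array([224., 123.,  30.,  15.]), 0.49)]
plain_mould_1 [(array([130., 248.]), 0.54)] [(array([234., 134.,  33.,  20.]), 0.75), (array([201., 106.,  44.,  24.]), 0.65), (array([324., 292.,  32.,  49.]), 0.54)]
rack [(array([160., 251.]), 0.63)] [(array([212., 104.,  93.,  95.]), 0.73)]
jig [(array([231., 342.]), 0.62), (array([216., 362.]), 0.37)] [(array([306., 191.,  81.,  68.]), 0.69)]
stop [(array([216., 362.]), 0.96), (array([324., 339.]), 0.34)] [(array([306., 192.,  79.,  64.]), 0.65)]
```

```bash
python3 - <<'E'
import cv2
a=cv2.imread("pics/top0.png")[100:310,100:400];cv2.imwrite("pics/t1.png",cv2.resize(a,(800,560),interpolation=2))
a=cv2.imread("pics/scene0.png")[80:305,180:480];cv2.imwrite("pics/s1.png",cv2.resize(a,(800,600),interpolation=2))
E
```

```text
(no output)
```

View pics/t1.png

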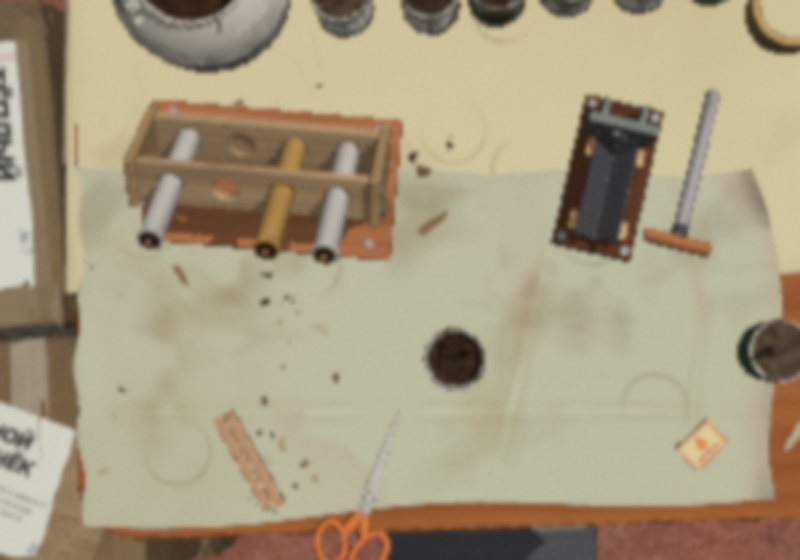

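View pics/s1.png

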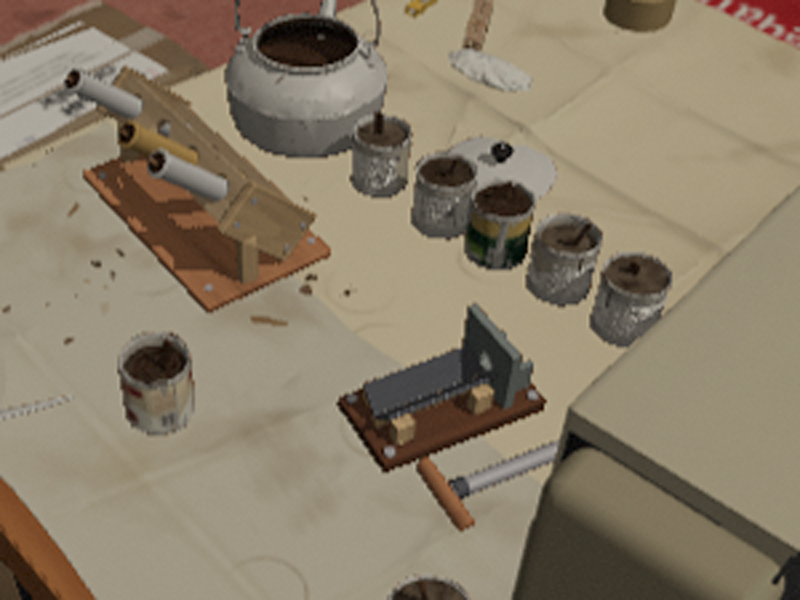

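The top view shows the rack at left with the brass mould in the third hole from the left (mouth at crop (268,250)), the jig at (605,180) with its plate away from the robot, and the rod to its right. The scene view agrees. Next I fit the rack and jig poses.

```bash
cat > fit.py <<'E'
from h import *
from scipy.optimize import least_squares
k=300/800
full=lambda L:np.array([[100+x*k,100+y*k] for x,y in L])
def W(p,P):
    P=np.atleast_2d(P); c,s=np.cos(p[2]),np.sin(p[2]); return np.c_[p[0]+c*P[:,0]-s*P[:,1],p[1]+s*P[:,0]+c*P[:,1],P[:,2]]
def mould(s,y): return [.04-.7071*s,y,.048+.7071*s]
def fit(obj,pix,n="top",x0=(.6,.1,0)):
    q=least_squares(lambda p:(proj(n,W(p,obj))-pix).ravel(),x0); return q.x,np.round(q.fun.reshape(-1,2),1)
if __name__=="__main__":
    rp,e=fit([mould(.18,.09),mould(.18,-.03),mould(.18,-.09),[-.0825,-.145,.012],[.0825,-.145,.012]],full([(150,240),(268,250),(325,257),(390,258),(400,122)]))
    print("rack",rp,e.tolist())
    jp,e=fit([[.105,.047,.018],[.105,-.047,.018],[-.075,-.047,.018],[-.075,.047,.018]],full([(587,95),(662,110),(632,260),(553,243)]))
    print("jig",jp,e.tolist())
    np.save("p.npy",[rp,jp])
    for n in("top","scene"):
        im=cv2.imread(f"pics/{n}0.png")
        for p,L in((rp,[mould(s,y) for y in(.09,-.03,-.09) for s in(.09,.18)]+[[x,y,0] for x in(-.0825,.0825) for y in(-.145,.145)]),(jp,[[x,y,.018] for x in(-.075,.105) for y in(-.047,.047)]+[[.06,0,.048],[-.06,0,.03],[.06,.039,.088],[.06,-.039,.088]])):
            for u,v in proj(n,W(p,L)): cv2.circle(im,(int(u*8),int(v*8)),12,(255,0,255),-1,cv2.LINE_AA,3)
        a=im[80:290,130:410] if n=="top" else im[80:290,190:470]
        im=cv2.resize(a,(560,420),interpolation=2); cv2.imwrite(f"pics/o_{n}.png",im)
    cv2.imwrite("pics/o1.png",cv2.resize(np.vstack([cv2.imread("pics/o_top.png")[:330],cv2.imread("pics/o_scene.png")[:400]]),(460,600)))
E
python3 fit.py
```

```text
rack [ 0.64258139  0.24617462 -0.08765695] [[-0.0, 0.6], [-0.3, -0.6], [0.4, -2.0], [0.2, 2.2], [-0.3, 0.0]]
jig [ 0.62579264 -0.14117566 -0.24424095] [[-0.8, -0.9], [0.9, -0.1], [0.2, 0.6], [-0.3, 0.4]]
```

View pics/o1.png

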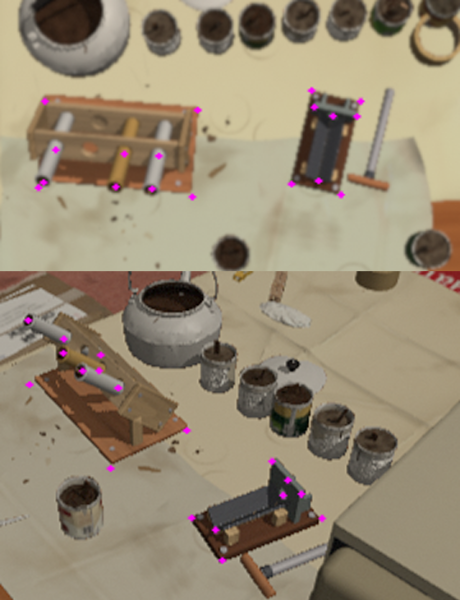

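The overlay matches to within about 5 mm. The mould mouths, stop and plate corners coincide in both views. Next is the approach.

```bash
cat > go.py <<'E'
from h import *
from fit import W,mould
def tool(yaw,tilt):  # tilt>0: tool z leans forward along +x of yawed frame; tool y = +y of frame, at tilt 0 z down, x = -x
    return R.from_euler("z",yaw)*R.from_euler("y",-tilt)*R.from_matrix(np.array([[-1,0,0],[0,1,0],[0,0,-1]]).T)
def goto(g,Rt,depth=.155):
    s=status.state(); R0=R.from_quat(s["eef_rot"]); t=np.array(g)-Rt.as_matrix()[:,2]*depth
    d=R0.inv().apply(t-s["tcp_pos"])*100; a=(R0.inv()*Rt).as_rotvec()
    print("tcp target",t.round(4),"row",np.round(d,2).tolist(),np.round(a,3).tolist(),"dist",np.linalg.norm(d).round(1),"turn",np.linalg.norm(a).round(3))
E
python3 - <<'E'
from go import *
rp,jp=np.load("p.npy")
g=W(rp,mould(.15,-.03))[0]; print(g, tool(0,.785).as_matrix()[:,2])
goto(g+[0,0,.12],tool(rp[2],0))
E
```

```text
[0.5741437  0.22207345 0.154065  ] [ 0.70682518  0.         -0.70738827]
tcp target [0.5741 0.2221 0.4291] row [-42.5, -17.96, -2.44] [-0.0, -0.0, -0.352] dist 46.2 turn 0.352
```

```bash
python3 -m pendant '[[[-21,-9,-1.2,0,0,-0.17],[-21,-9,-1.2,0,0,-0.17],[-21,-9,-1.2,0,0,-0.17],[-21,-9,-1.2,0,0,-0.17],[-21,-9,-1.2,0,0,-0.17]]]' -0.05 40
python3 - <<'E'
from go import *
rp,jp=np.load("p.npy")
goto(W(rp,mould(.15,-.03))[0]+[0,0,.12],tool(rp[2],0))
E
```

```text
clock: 1.6
tcp_pos: [0.4209, 0.3909, 0.417]
eef_rot: [0.137, 0.991, -0.001, 0.001]
ft_force: [0.1, -0.6, -0.4]
opening: 0.0403
gripper_force: 0.0
tcp target [0.5741 0.2221 0.4291] row [-19.33, -12.09, -1.16] [-0.001, 0.002, -0.187] dist 22.8 turn 0.187
```

```bash
python3 -m pendant '[[[-19.3,-12,-1.1,0,0,-0.187],[-19.3,-12,-1.1,0,0,-0.187],[-19.3,-12,-1.1,0,0,-0.187],[-19.3,-12,-1.1,0,0,-0.187],[-19.3,-12,-1.1,0,0,-0.187]]]'
python3 -m pendant '[[[0,0,0,0,0,0],[0,0,0,0,0,0]]]'
python3 - <<'E'
from go import *
rp,jp=np.load("p.npy")
im=imaging.snapshot("wrist"); cv2.imwrite("pics/w1.png",im)
for p,y in ((imaging.cut_out("wrist","brass_mould"),-.03),):
    for x in p[:2]:
        m=x["mask"].astype(np.uint8); print(x["p"],x["rect"],m.sum()); im[m>0]=im[m>0]//2+[100,0,0]
for s in(.09,.12,.15,.18): 
    u=proj("wrist",W(rp,mould(s,-.03)))[0]; print(s,u.round(1)); cv2.circle(im,(int(u[0]),int(u[1])),3,(255,0,255),-1)
cv2.imwrite("pics/w1o.png",im)
E
```

```text
clock: 2.1
tcp_pos: [0.5746, 0.2231, 0.4277]
eef_rot: [0.044, 0.999, -0.001, 0.001]
ft_force: [-0.3, -0.1, -0.7]
opening: 0.0405
gripper_force: 0.0
clock: 2.3
tcp_pos: [0.5721, 0.2272, 0.4274]
eef_rot: [0.042, 0.999, 0.0, -0.0]
ft_force: [-1.3, 0.8, 0.4]
opening: 0.0402
gripper_force: 0.0
0.85 [252.4, 176.4, 42.6, 110.1] 2874
0.09 [267.4 244.3]
0.12 [266.8 231.4]
0.15 [266.  215.9]
0.18 [265.  196.8]
```

View pics/w1o.png

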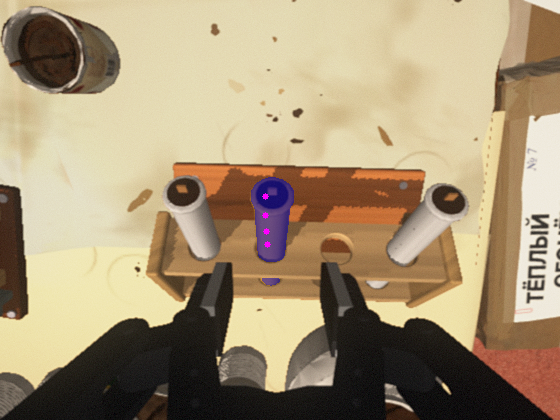

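The wrist view shows the brass mould's mouth at (272,193), the plain mouths at (186,190) and (447,202), and the fingers clear. My projection is about 7 px off. I'll refit the rack on these mouths.

```bash
python3 - <<'E'
from go import *
from fit import fit
rp,jp=np.load("p.npy")
rp2,e=fit([mould(.18,-.03),mould(.18,-.09),mould(.18,.09)],np.array([[272,193.5],[186,190],[447,202]]),"wrist",rp)
print(rp,rp2,e.tolist()); np.save("p.npy",[rp2,jp])
g=W(rp2,mould(.15,-.03))[0]; print(g); goto(g,tool(rp2[2],0)); print([proj("wrist",W(rp2,mould(s,-.03)))[0].round() for s in(.09,.18)])
E
```

```text
[ 0.64258139  0.24617462 -0.08765695] [ 0.64197618  0.24738357 -0.13012518] [[0.4, 0.6], [-3.9, -0.2], [3.6, 0.6]]
[0.57257697 0.22620968 0.154065  ]
tcp target [0.5726 0.2262 0.3091] row [-0.19, -0.26, 11.86] [0.001, -0.001, 0.049] dist 11.9 turn 0.049
[array([270., 242.]), array([272., 194.])]
```

```bash
python3 -m pendant '[[[-0.2,-0.25,3,0,0,0.04],[-0.2,-0.25,6,0,0,0.04],[-0.2,-0.25,9,0,0,0.04],[-0.2,-0.25,11,0,0,0.04],[-0.2,-0.25,11.9,0,0,0.04]]]'
python3 -m pendant '[[[0,0,0,0,0,0],[0,0,0,0,0,0]]]'
python3 - <<'E'
from go import *
rp,jp=np.load("p.npy")
goto(W(rp,mould(.15,-.03))[0],tool(rp[2],0))
im=imaging.snapshot("wrist"); cv2.imwrite("pics/w2.png",im)
E
```

```text
clock: 2.9
tcp_pos: [0.5722, 0.2263, 0.3068]
eef_rot: [0.06, 0.998, -0.0, -0.002]
ft_force: [0.4, -0.9, 0.2]
opening: 0.0407
gripper_force: 0.0
clock: 3.1
tcp_pos: [0.5736, 0.2258, 0.3097]
eef_rot: [0.061, 0.998, 0.0, 0.001]
ft_force: [0.8, -0.2, 0.4]
opening: 0.0408
gripper_force: 0.0
tcp target [0.5726 0.2262 0.3091] row [0.11, 0.03, 0.07] [0.001, 0.001, 0.008] dist 0.1 turn 0.008
```

View pics/w2.png

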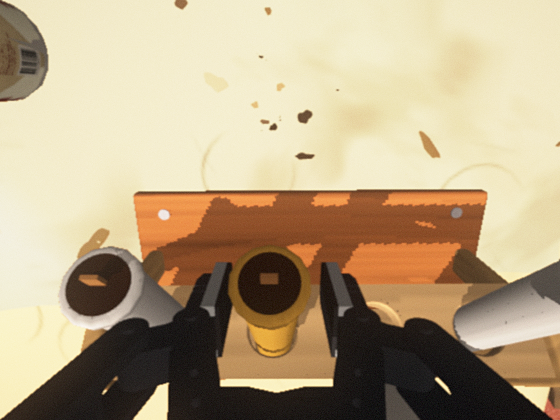

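The mould sits between the fingers, with its mouth at (269,285) and the finger midpoint around x = 277, so it is about 2 mm off. I'll shift and close.

```bash
python3 -m pendant '[[[0.1,-0.2,0,0,0,0],[0.1,-0.2,0,0,0,0]]]'
python3 -m pendant '[[[0,0,0,0,0,0],[0,0,0,0,0,0],[0,0,0,0,0,0],[0,0,0,0,0,0],[0,0,0,0,0,0]]]' -1 70
python3 - <<'E'
from go import *
s=status.state(); rp,jp=np.load("p.npy"); a=R.from_euler("z",rp[2]).apply([-.7071,0,.7071])
print("draw 10cm in tool:",R.from_quat(s["eef_rot"]).inv().apply(a*10))
E
```

```text
clock: 3.35
tcp_pos: [0.5724, 0.2228, 0.3096]
eef_rot: [0.062, 0.998, 0.0, 0.001]
ft_force: [-0.6, -0.9, -0.5]
opening: 0.0404
gripper_force: 0.0
clock: 3.85
tcp_pos: [0.5724, 0.2232, 0.3094]
eef_rot: [0.061, 0.998, 0.0, 0.0]
ft_force: [-2.2, 0.4, 6.3]
opening: 0.0243
gripper_force: 68.3
draw 10cm in tool: [ 7.06579909  0.05614723 -7.07597433]
```

```bash
python3 -m pendant '[[[0.7,0,-0.7,0,0,0],[1.6,0,-1.6,0,0,0],[2.6,0,-2.6,0,0,0],[3.6,0.05,-3.6,0,0,0],[4.5,0.05,-4.5,0,0,0]]]'
python3 -m pendant '[[[1,0,-1,0,0,0],[2,0,-2,0,0,0],[3,0,-3,0,0,0],[4,0.05,-4,0,0,0],[5,0.05,-5,0,0,0]]]'
```

```text
clock: 4.35
tcp_pos: [0.5263, 0.2292, 0.3546]
eef_rot: [0.061, 0.998, -0.0, -0.0]
ft_force: [-0.0, -0.0, -3.1]
opening: 0.0244
gripper_force: 69.0
clock: 4.85
tcp_pos: [0.4773, 0.2358, 0.4045]
eef_rot: [0.061, 0.998, -0.0, -0.0]
ft_force: [-1.0, -0.0, -3.3]
opening: 0.0248
gripper_force: 69.0
```

```bash
cat > tgt.py <<'E'
from go import *
rp,jp=np.load("p.npy")
def place(dx,dz,yaw=0,sg=.15,dy=0):
    g=W(jp,[.06+dx-sg,dy,.048+dz])[0]; goto(g,tool(jp[2]+yaw,np.pi/4))
E
python3 - <<'E'
from tgt import *
s=status.state(); p=np.array(s["tcp_pos"])
goto(p-[0,0,.155]+[0,0,.03],tool(-.122,np.pi/4)); place(-.03,.07)
for q in("red_tin","green_tin"):
    x=imaging.recognise("top",q)[0]["rect"]; print(q,onz("top",x[0]+x[2]/2,x[1]+x[3]/2,.09))
E
```

```text
tcp target [0.3685 0.2492 0.3891] row [10.96, -0.01, 1.54] [-0.0, -0.786, -0.001] dist 11.1 turn 0.786
tcp target [ 0.403  -0.0857  0.2276] row [3.43, -32.81, 17.69] [0.048, -0.785, 0.115] dist 37.4 turn 0.795
red_tin [0.43279745 0.03789286 0.09      ]
green_tin [ 0.43005708 -0.30774825  0.09      ]
```

```bash
python3 -m pendant '[[[2,0,-0.5,0,-0.13,0],[4,0,-0.5,0,-0.26,0],[6,0,-0.2,0,-0.39,0],[8,0,0.4,0,-0.52,0],[9.5,0,1,0,-0.65,0]]]'
python3 - <<'E'
from tgt import *
place(-.03,.14)
E
```

```text
clock: 5.45
tcp_pos: [0.3902, 0.2454, 0.3957]
eef_rot: [0.06, 0.954, -0.022, 0.292]
ft_force: [0.2, -1.1, -3.6]
opening: 0.0246
gripper_force: 69.6
tcp target [ 0.403  -0.0857  0.2976] row [1.05, -32.6, 11.41] [0.068, -0.19, 0.094] dist 34.6 turn 0.223
```

```bash
python3 -m pendant '[[[0,-3.5,0,0,-0.05,0],[0,-7,0,0.01,-0.1,0.02],[0.3,-11,2,0.03,-0.15,0.04],[0.5,-15,4,0.04,-0.19,0.06],[0.6,-19,6,0.05,-0.19,0.07]]]'
python3 - <<'E'
from tgt import *
place(-.03,.14)
E
```

```text
clock: 5.95
tcp_pos: [0.3939, 0.0822, 0.3576]
eef_rot: [0.096, 0.919, -0.041, 0.38]
ft_force: [2.4, -0.1, -3.1]
opening: 0.0244
gripper_force: 69.9
tcp target [ 0.403  -0.0857  0.2976] row [1.17, -16.21, 7.38] [0.023, -0.002, 0.028] dist 17.8 turn 0.036
```

```bash
python3 -m pendant '[[[0.3,-4,1.8,0.01,0,0.01],[0.6,-8,3.6,0.02,0,0.02],[0.9,-12,5.4,0.02,0,0.03],[1.1,-15,6.8,0.02,0,0.03],[1.2,-16.2,7.4,0.02,0,0.03]]]'
python3 - <<'E'
from tgt import *
place(-.03,.06)
E
```

```text
clock: 6.45
tcp_pos: [0.4115, -0.0245, 0.3232]
eef_rot: [0.109, 0.921, -0.051, 0.372]
ft_force: [-0.1, -0.2, -4.3]
opening: 0.0245
gripper_force: 69.7
tcp target [ 0.403  -0.0857  0.2176] row [6.93, -6.02, 8.08] [-0.006, -0.017, 0.01] dist 12.2 turn 0.021
```

```bash
python3 -m pendant '[[[1.5,-2,2,0,-0.01,0],[3,-4,4,0,-0.01,0],[4.5,-6,5.5,0,-0.01,0.01],[6,-6,7,0,-0.01,0.01],[6.9,-6,8,0,-0.01,0.01]]]'
python3 -m pendant '[[[0,0,0,0,0,0],[0,0,0,0,0,0],[0,0,0,0,0,0]]]'
python3 - <<'E'
from tgt import *
place(-.03,.06); s=status.state()
Rm=R.from_quat(s["eef_rot"]).as_matrix(); g=s["tcp_pos"]+Rm[:,2]*.155
ax=R.from_quat(s["eef_rot"]).apply(R.from_euler("y",0).apply([-.7071,0,.7071])); foot=g+.15*ax; print("foot est",foot,"axis",ax,"jigx",W([0,0,jp[2]],[1,0,0]))
ims=[]
for n in("scene","top"):
    im=imaging.snapshot(n); cv2.imwrite(f"pics/{n}1.png",im)
    for P in(foot,g-.03*ax,foot-.18*ax+.18*ax*0,W(jp,[.06,0,.048])[0],W(jp,[-.06,0,.03])[0]):
        u=proj(n,P)[0]; cv2.circle(im,(int(u[0]*8),int(u[1]*8)),8,(255,0,255),-1,cv2.LINE_AA,3); print(n,u.round())
    u=proj(n,W(jp,[0,0,.07]))[0].astype(int); ims.append(cv2.resize(im[u[1]-60:u[1]+45,u[0]-70:u[0]+70],(560,420),interpolation=cv2.INTER_CUBIC)[:,:400 if 0 else 560])
cv2.imwrite("pics/o2.png",cv2.resize(np.hstack(ims),(800,300))); 
for i,n in enumerate(("scene","top")): cv2.imwrite(f"pics/o2_{n}.png",ims[i])
E
```

```text
clock: 6.95
tcp_pos: [0.4432, -0.0831, 0.248]
eef_rot: [0.111, 0.924, -0.051, 0.362]
ft_force: [0.3, 0.8, -5.6]
opening: 0.0244
gripper_force: 69.9
clock: 7.25
tcp_pos: [0.4432, -0.0807, 0.2496]
eef_rot: [0.108, 0.924, -0.052, 0.363]
ft_force: [0.8, -0.2, -2.6]
opening: 0.0244
gripper_force: 69.7
tcp target [ 0.403  -0.0857  0.2176] row [4.97, -1.38, -0.23] [-0.009, -0.034, 0.016] dist 5.2 turn 0.039
foot est [ 0.69115492 -0.14324432  0.13116441] axis [ 0.97078739 -0.23743278 -0.03432702] jigx [[ 0.97032116 -0.24181987  0.        ]]
scene [364. 188.]
scene [299. 211.]
scene [299. 211.]
scene [362. 216.]
scene [321. 237.]
top [331. 142.]
top [319. 204.]
top [319. 204.]
top [332. 150.]
top [324. 190.]
```

View pics/o2_scene.png

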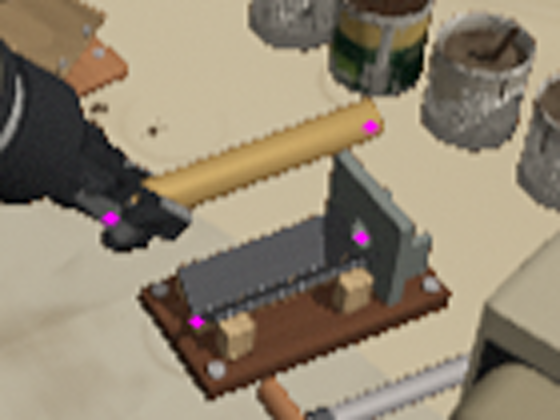

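View pics/o2_top.png

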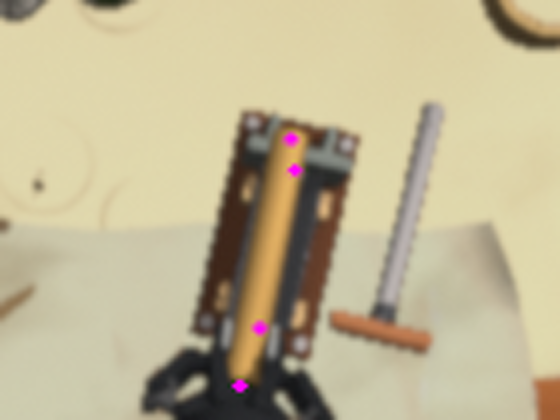

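The scene view shows the mould nearly level. Both its foot and the bore sit about 10 zoomed px above my markers, which is a common camera bias, so the relative pose is good. The top view shows it lined up with the trough, with the foot at (290,127) about 5 mm beyond my estimate and overhanging the plate. I'll back off to 20 mm short of the plate before lowering.

```bash
python3 - <<'E'
from tgt import *
place(-.02,.06,sg=.155); place(-.02,.005,sg=.155)
E
```

```text
tcp target [ 0.4079 -0.0869  0.2176] row [4.69, -1.39, 0.2] [-0.011, -0.031, 0.018] dist 4.9 turn 0.038
tcp target [ 0.4079 -0.0869  0.1626] row [8.46, -1.28, 4.2] [-0.011, -0.031, 0.018] dist 9.5 turn 0.038
```

```bash
python3 -m pendant '[[[1.5,-0.7,-1,0,-0.015,0.01],[3,-1.4,-1.6,-0.01,-0.03,0.018],[4,-1.4,-0.5,-0.01,-0.03,0.018],[4.7,-1.4,0.2,-0.01,-0.03,0.018],[4.7,-1.4,0.2,-0.01,-0.03,0.018]]]'
python3 -m pendant '[[[0,0,0,0,0,0],[0,0,0,0,0,0]]]'
python3 - <<'E'
from tgt import *
place(-.02,.06,sg=.155); place(-.02,.01,sg=.155)
E
```

```text
clock: 7.85
tcp_pos: [0.4467, -0.0948, 0.2333]
eef_rot: [0.114, 0.924, -0.046, 0.362]
ft_force: [-0.5, 0.3, -3.3]
opening: 0.0242
gripper_force: 69.9
clock: 8.05
tcp_pos: [0.4465, -0.0948, 0.2333]
eef_rot: [0.115, 0.924, -0.044, 0.362]
ft_force: [-0.2, 0.1, -3.9]
opening: 0.0246
gripper_force: 69.9
tcp target [ 0.4079 -0.0869  0.2176] row [3.96, -0.17, -1.53] [-0.001, -0.038, -0.003] dist 4.3 turn 0.038
tcp target [ 0.4079 -0.0869  0.1676] row [7.36, -0.18, 2.14] [-0.001, -0.038, -0.003] dist 7.7 turn 0.038
```

```bash
python3 -c "
from h import *
print(np.round(status.state()['joint_pos'],3))"
```

```text
[ 0.92   0.914 -1.425  2.498  2.042  1.209 -0.49 ]
```

Joints 3 and 4 are at their limits: the arm folds up too far for a 45° tool tilt this close. I'll place with a smaller tilt instead (20°, foot down 25°). I'll touch the foot down in the V and let the mould pivot level between the pads.

```bash
cat >> tgt.py <<'E'
def place2(dx,fz,p,tilt,sg=.155,dy=0):  # foot centre at stop-frame dx, height fz, mould pitched foot-down p, tool tilt
    g=W(jp,[.06+dx-sg*np.cos(p),dy,fz+sg*np.sin(p)])[0]; goto(g,tool(jp[2],tilt))
E
python3 - <<'E'
from tgt import *
d=np.radians
place2(-.03,.128,d(25),d(20)); place2(-.025,.06,d(25),d(20))
E
```

```text
tcp target [ 0.4672 -0.1016  0.3392] row [-8.78, -0.15, -6.29] [-0.0, 0.398, -0.003] dist 10.8 turn 0.398
tcp target [ 0.472  -0.1028  0.2712] row [-4.53, -0.15, -0.96] [-0.0, 0.398, -0.003] dist 4.6 turn 0.398
```

```bash
python3 -m pendant '[[[-2.5,0,-2.5,0,0.05,0],[-5,0,-4.5,0,0.13,0],[-7,-0.1,-6,0,0.24,0],[-8.8,-0.1,-6.3,0,0.35,0],[-8.8,-0.15,-6.3,0,0.398,0]]]'
python3 -m pendant '[[[0,0,0,0,0,0],[0,0,0,0,0,0]]]'
python3 - <<'E'
from tgt import *
d=np.radians
print(np.round(status.state()["joint_pos"],2))
place2(-.03,.128,d(25),d(20)); place2(-.025,.06,d(25),d(20))
E
```

```text
clock: 8.55
tcp_pos: [0.4675, -0.1023, 0.3403]
eef_rot: [0.122, 0.977, -0.021, 0.171]
ft_force: [1.4, -1.1, -4.8]
opening: 0.0245
gripper_force: 70.1
clock: 8.75
tcp_pos: [0.4672, -0.1026, 0.3379]
eef_rot: [0.122, 0.977, -0.021, 0.173]
ft_force: [0.2, -0.2, -3.8]
opening: 0.024
gripper_force: 70.1
[ 1.05  0.58 -1.37  2.13  1.07  0.83  0.39]
tcp target [ 0.4672 -0.1016  0.3392] row [-0.01, 0.09, -0.13] [-0.001, 0.001, -0.004] dist 0.2 turn 0.005
tcp target [ 0.472  -0.1028  0.2712] row [1.85, 0.09, 6.43] [-0.001, 0.001, -0.004] dist 6.7 turn 0.005
```

```bash
python3 -m pendant '[[[0.4,0.05,1.4,0,0,0],[0.8,0.05,2.8,0,0,0],[1.2,0.1,4.2,0,0,0],[1.6,0.1,5.6,0,0,0],[1.85,0.1,6.4,0,0,0]]]'
python3 -m pendant '[[[0,0,0,0,0,0],[0,0,0,0,0,0]]]'
python3 - <<'E'
from tgt import *
d=np.radians
place2(-.025,.06,d(25),d(20)); place2(-.025,.046,d(25),d(20))
ims=[]
for n in("scene","top"):
    im=imaging.snapshot(n); cv2.imwrite(f"pics/{n}2.png",im)
    u=proj(n,W(jp,[0,0,.07]))[0].astype(int); ims.append(cv2.resize(im[u[1]-50:u[1]+40,u[0]-40:u[0]+50],(400,400),interpolation=cv2.INTER_CUBIC))
cv2.imwrite("pics/o3.png",np.hstack(ims))
E
```

```text
clock: 9.25
tcp_pos: [0.4708, -0.1022, 0.2694]
eef_rot: [0.121, 0.978, -0.02, 0.171]
ft_force: [0.6, 0.0, -3.6]
opening: 0.0245
gripper_force: 70.3
clock: 9.45
tcp_pos: [0.4715, -0.1021, 0.2709]
eef_rot: [0.121, 0.978, -0.02, 0.171]
ft_force: [0.9, -1.5, -3.7]
opening: 0.0245
gripper_force: 70.2
tcp target [ 0.472  -0.1028  0.2712] row [-0.08, -0.06, -0.0] [0.002, -0.003, -0.003] dist 0.1 turn 0.005
tcp target [ 0.472  -0.1028  0.2572] row [0.4, -0.07, 1.32] [0.002, -0.003, -0.003] dist 1.4 turn 0.005
```

View pics/o3.png

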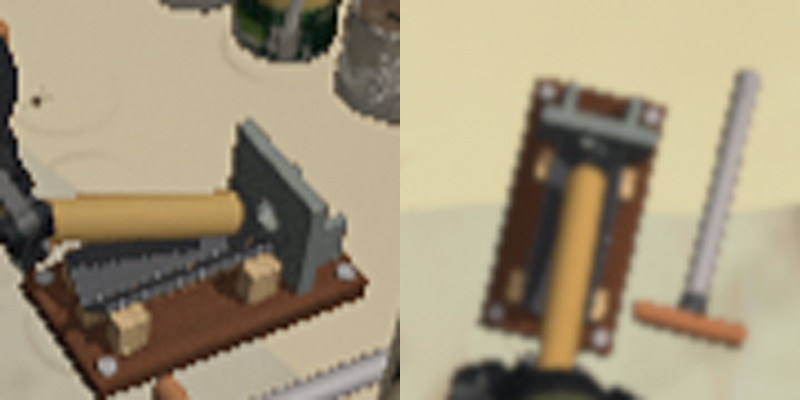

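The views show the mould foot-down over the trough, aligned and centred, with its foot roughly 25 mm short of the plate. I'll lower it to touch.

```bash
python3 -m pendant '[[[0.1,0,0.28,0,0,0],[0.2,0,0.56,0,0,0],[0.3,0,0.85,0,0,0],[0.4,0,1.15,0,0,0],[0.4,0,1.15,0,0,0]]]'
python3 -m pendant '[[[0.07,0,0.19,0,0,0],[0.14,0,0.38,0,0,0],[0.14,0,0.38,0,0,0]]]'
```

```text
clock: 10.05
tcp_pos: [0.4719, -0.1025, 0.2585]
eef_rot: [0.122, 0.978, -0.019, 0.171]
ft_force: [-0.0, -1.0, -3.5]
opening: 0.0241
gripper_force: 70.3
clock: 10.35
tcp_pos: [0.4721, -0.1024, 0.2548]
eef_rot: [0.122, 0.977, -0.019, 0.171]
ft_force: [-0.1, -0.4, -3.5]
opening: 0.0244
gripper_force: 70.0
```

```bash
python3 -m pendant '[[[0.07,0,0.19,0,0,0],[0.14,0,0.38,0,0,0],[0.14,0,0.38,0,0,0]]]' - 40
python3 -m pendant '[[[0.07,0,0.19,0,0,0],[0.14,0,0.38,0,0,0],[0.14,0,0.38,0,0,0]]]'
```

```text
clock: 10.65
tcp_pos: [0.4721, -0.1023, 0.251]
eef_rot: [0.122, 0.977, -0.02, 0.171]
ft_force: [-3.5, 0.1, 1.1]
opening: 0.0247
gripper_force: 69.9
clock: 10.95
tcp_pos: [0.472, -0.1021, 0.2469]
eef_rot: [0.122, 0.977, -0.019, 0.171]
ft_force: [-3.8, 1.5, 2.8]
opening: 0.0242
gripper_force: 69.0
```

```bash
python3 -m pendant '[[[0.1,0,0.28,0,0,0],[0.2,0,0.56,0,0,0],[0.3,0,0.85,0,0,0],[0.4,0,1.13,0,0,0],[0.5,0,1.4,0,0,0]]]' -1 30
python3 -m pendant '[[[0.1,0,0.28,0,0,0],[0.2,0,0.56,0,0,0],[0.3,0,0.85,0,0,0],[0.4,0,1.13,0,0,0],[0.5,0,1.4,0,0,0]]]'
```

```text
clock: 11.45
tcp_pos: [0.472, -0.1021, 0.2318]
eef_rot: [0.122, 0.978, -0.019, 0.171]
ft_force: [-4.3, 1.8, 3.9]
opening: 0.0243
gripper_force: 66.1
clock: 11.95
tcp_pos: [0.4721, -0.1023, 0.2168]
eef_rot: [0.122, 0.977, -0.019, 0.171]
ft_force: [-3.2, 1.7, 2.1]
opening: 0.0245
gripper_force: 64.1
```

Pivoting smoothly. I'll continue a bit, then look.

```bash
python3 -m pendant '[[[0.1,0,0.28,0,0,0],[0.2,0,0.56,0,0,0],[0.3,0,0.85,0,0,0],[0.4,0,1.13,0,0,0],[0.4,0,1.13,0,0,0]]]'
python3 -m pendant '[[[0.07,0,0.19,0,0,0],[0.14,0,0.38,0,0,0],[0.21,0,0.57,0,0,0],[0.21,0,0.57,0,0,0]]]'
python3 - <<'E'
from tgt import *
ims=[]
for n in("scene","top"):
    im=imaging.snapshot(n); cv2.imwrite(f"pics/{n}3.png",im)
    u=proj(n,W(jp,[0,0,.07]))[0].astype(int); ims.append(cv2.resize(im[u[1]-50:u[1]+40,u[0]-40:u[0]+50],(400,400),interpolation=cv2.INTER_CUBIC))
cv2.imwrite("pics/o4.png",np.hstack(ims))
E
```

```text
clock: 12.45
tcp_pos: [0.4722, -0.1023, 0.2047]
eef_rot: [0.122, 0.978, -0.019, 0.171]
ft_force: [-2.2, 0.9, 0.1]
opening: 0.0242
gripper_force: 62.9
clock: 12.85
tcp_pos: [0.4721, -0.1022, 0.1988]
eef_rot: [0.122, 0.978, -0.019, 0.171]
ft_force: [-3.2, 1.0, 1.8]
opening: 0.0245
gripper_force: 62.4
```

View pics/o4.png

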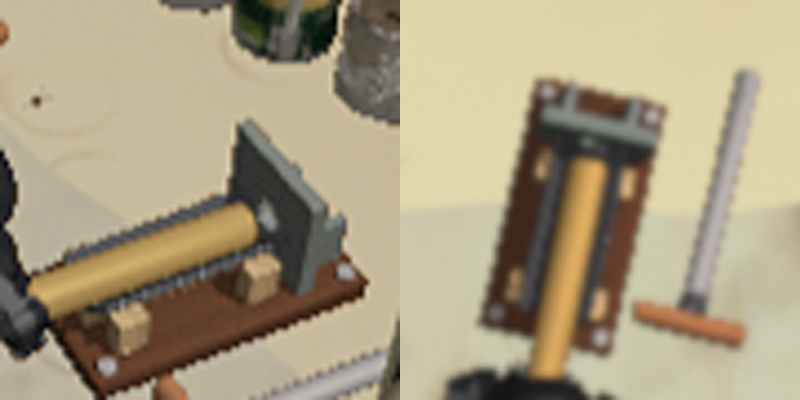

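The mould is in the trough, almost level, with a gap of about 12 mm to the plate. I'll lower the last bit until the force rises.

```bash
python3 -m pendant '[[[0.07,0,0.19,0,0,0],[0.14,0,0.38,0,0,0],[0.17,0,0.47,0,0,0],[0.17,0,0.47,0,0,0]]]'
python3 -m pendant '[[[0.05,0,0.14,0,0,0],[0.1,0,0.28,0,0,0],[0.1,0,0.28,0,0,0]]]'
```

```text
clock: 13.35
tcp_pos: [0.4727, -0.1016, 0.1944]
eef_rot: [0.122, 0.977, -0.019, 0.172]
ft_force: [-2.6, 2.4, 4.7]
opening: 0.0243
gripper_force: 62.8
clock: 13.65
tcp_pos: [0.473, -0.1011, 0.1918]
eef_rot: [0.121, 0.977, -0.018, 0.172]
ft_force: [-1.7, 5.0, 5.7]
opening: 0.0243
gripper_force: 62.9
```

```bash
python3 -m pendant '[[[0,0.15,0.1,0,0,0],[-0.2,0.15,0.15,0,0,0],[-0.4,0.15,0.22,0,0,0],[-0.6,0.15,0.3,0,0,0],[-0.7,0.15,0.33,0,0,0]]]'
python3 -m pendant '[[[-0.15,0,0.05,0,0,0],[-0.3,0,0.11,0,0,0],[-0.3,0,0.11,0,0,0]]]'
```

```text
clock: 14.15
tcp_pos: [0.4788, -0.1019, 0.1904]
eef_rot: [0.122, 0.978, -0.019, 0.17]
ft_force: [-10.6, 3.8, 11.9]
opening: 0.0245
gripper_force: 63.5
clock: 14.45
tcp_pos: [0.482, -0.1027, 0.1905]
eef_rot: [0.122, 0.978, -0.019, 0.17]
ft_force: [-11.2, 3.7, 12.4]
opening: 0.0241
gripper_force: 63.5
```

```bash
python3 -m pendant '[[[-0.15,0.03,0,0,0,0],[-0.3,0.05,0.06,0,0,0],[-0.3,0.05,0.06,0,0,0]]]'
python3 -m pendant '[[[-0.1,0,0.035,0,0,0],[-0.2,0,0.07,0,0,0],[-0.2,0,0.07,0,0,0]]]'
```

```text
clock: 14.75
tcp_pos: [0.4851, -0.1033, 0.1908]
eef_rot: [0.122, 0.978, -0.02, 0.17]
ft_force: [-11.4, 2.1, 11.8]
opening: 0.024
gripper_force: 63.6
clock: 15.05
tcp_pos: [0.4868, -0.1037, 0.1909]
eef_rot: [0.122, 0.978, -0.02, 0.17]
ft_force: [-12.3, 2.4, 14.0]
opening: 0.0245
gripper_force: 63.8
```

```bash
python3 -m pendant '[[[-0.1,0,0.02,0,0,0],[-0.2,0,0.05,0,0,0],[-0.2,0,0.05,0,0,0]]]'
python3 - <<'E'
from tgt import *
ims=[]
for n in("scene","top"):
    im=imaging.snapshot(n); cv2.imwrite(f"pics/{n}4.png",im)
    u=proj(n,W(jp,[0.02,0,.07]))[0].astype(int); ims.append(cv2.resize(im[u[1]-30:u[1]+30,u[0]-30:u[0]+30],(400,400),interpolation=cv2.INTER_CUBIC))
cv2.imwrite("pics/o5.png",np.hstack(ims))
E
```

```text
clock: 15.35
tcp_pos: [0.4875, -0.1039, 0.1908]
eef_rot: [0.121, 0.978, -0.02, 0.169]
ft_force: [-18.8, 3.7, 18.5]
opening: 0.0246
gripper_force: 64.6
```

View pics/o5.png

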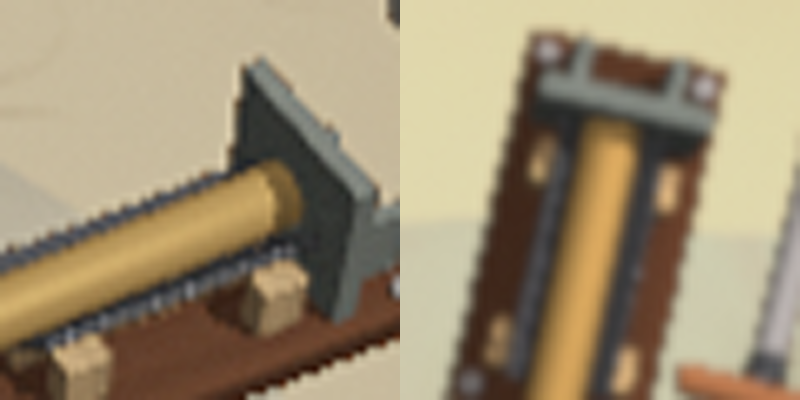

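The foot is at the plate in both views, and the force stepped up as the motion stalled. I'll ease the downward load with one more small push, then release.

```bash
python3 -m pendant '[[[-0.08,0,0,0,0,0],[-0.12,0,-0.05,0,0,0],[-0.12,0,-0.05,0,0,0]]]'
python3 -m pendant '[[[0.05,0,-0.05,0,0,0],[0.05,0,-0.05,0,0,0],[0.05,0,-0.05,0,0,0]]]' -1 20
```

```text
clock: 15.75
tcp_pos: [0.4879, -0.1041, 0.1911]
eef_rot: [0.121, 0.978, -0.019, 0.168]
ft_force: [-19.5, 5.2, 13.6]
opening: 0.0245
gripper_force: 63.7
clock: 16.05
tcp_pos: [0.4878, -0.1041, 0.1912]
eef_rot: [0.122, 0.978, -0.019, 0.168]
ft_force: [-15.0, 4.6, 7.7]
opening: 0.0241
gripper_force: 63.0
```

```bash
python3 -m pendant '[[[0,0,0,0,0,0],[0,0,0,0,0,0],[0,0,0,0,0,0],[0,0,0,0,0,0],[0,0,0,0,0,0]]]' 0.1
python3 -m pendant '[[[0,0,-1,0,0,0],[0,0,-2.5,0,0,0],[0,0,-4.5,0,0,0],[0,0,-7,0,0,0],[0,0,-10,0,0,0]]]'
python3 -m pendant '[[[0,0,-2,0,0,0],[0,0,-4,0,0,0],[0,0,-4,0,0,0]]]'
python3 - <<'E'
from tgt import *
ims=[]
for n in("scene","top"):
    im=imaging.snapshot(n); cv2.imwrite(f"pics/{n}5.png",im)
    u=proj(n,W(jp,[0.0,0,.07]))[0].astype(int); ims.append(cv2.resize(im[u[1]-36:u[1]+36,u[0]-36:u[0]+36],(400,400),interpolation=cv2.INTER_CUBIC))
cv2.imwrite("pics/o6.png",np.hstack(ims))
E
```

```text
clock: 16.55
tcp_pos: [0.4907, -0.1049, 0.1922]
eef_rot: [0.122, 0.977, -0.02, 0.171]
ft_force: [-0.5, 0.7, 0.5]
opening: 0.0474
gripper_force: 0.0
clock: 17.05
tcp_pos: [0.4572, -0.0967, 0.2867]
eef_rot: [0.122, 0.978, -0.019, 0.17]
ft_force: [-0.4, -0.5, 0.4]
opening: 0.0467
gripper_force: 0.0
clock: 17.35
tcp_pos: [0.4444, -0.0931, 0.3258]
eef_rot: [0.122, 0.977, -0.02, 0.172]
ft_force: [-0.4, 0.2, 0.0]
opening: 0.0468
gripper_force: 0.0
```

View pics/o6.png

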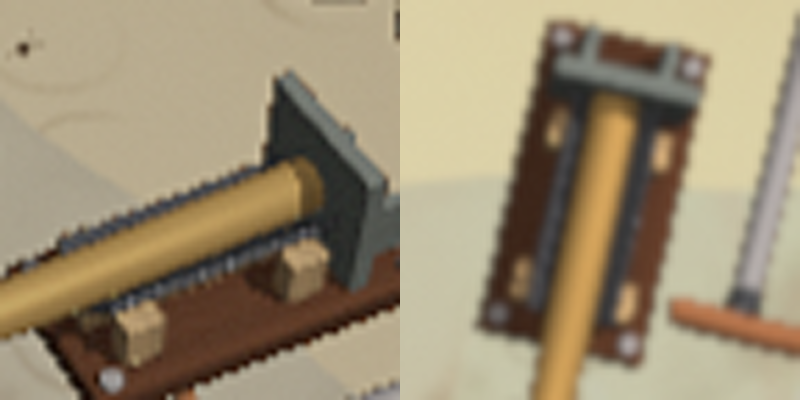

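The mould lies in the trough with its foot at the plate, and the hand is clear. One quick numeric check of parallelism before handing in.

```bash
python3 - <<'E'
from tgt import *
for n in("top","scene"):
    im=cv2.imread(f"pics/{n}5.png"); c=imaging.cut_out(n,"brass_mould")[0]; m=c["mask"]
    v,u=np.nonzero(m); print(n,c["p"],c["rect"],m.sum())
    vx,vy,x0,y0=cv2.fitLine(np.c_[u,v].astype(np.float32),cv2.DIST_L2,0,.01,.01).ravel()
    t=(u-x0)*vx+(v-y0)*vy
    e=[onz(n,x0+vx*k,y0+vy*k,.055) for k in(t.min(),t.max())]
    L=[W([0,0,0],[0,0,0])]; 
    for P in e:
        d=P[:2]-W(jp,[.06,0,0])[0,:2]; c_,s_=np.cos(jp[2]),np.sin(jp[2]); print("stop frame x,y",np.round([c_*d[0]+s_*d[1],-s_*d[0]+c_*d[1]],4))
E
```

```text
top 0.78 [315.5, 149.2, 20.4, 60.9] 529
stop frame x,y [-0.1832  0.0033]
stop frame x,y [0.0007 0.0036]
scene 0.61 [297.0, 208.9, 68.3, 34.7] 727
stop frame x,y [-0.1874 -0.    ]
stop frame x,y [0.0049 0.0067]
```

Top view: parallel (0.002 rad) and foot within 1 mm of the plate.

```bash
python3 -c "
from bench import r
print(r.job_done())"
```

```text
the job is handed in; nothing more can be done
None
```

The brass mould is lying released in the V-trough with its foot against the stop plate, parallel to the trough within measurement error, and the job is handed in at about 17.5 s; the judge's verdict was not shown.

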